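# Feel for the hidden notch and release the disc drawer

## Robot

A 6-joint arm with a two-finger parallel gripper is mounted at the origin on a cart in front of the work surface, level with it; the furniture and walls round the work are solid. World frame = base frame: x ahead of the robot, y to its left, z up, the work surface at z = 0. Lengths are in mm, angles in rad, forces in N, time in s.
With the tool pointing down it reaches from about 325 to 750 mm from the base axis. Payload 7.6 kg.
Tool frame: the origin (TCP) lies between the finger pads; the fingertips stand ahead of it and the grasp point (between the pads) lies 11 mm behind it (env.nose_length is the z of the fingertips in the tool frame, in mm); z points along the fingers, y is the line along which they close (so a half turn about z gives the same grasp; the last joint's range is limited). The gripper opens to 85 mm and grips with 20 to 120 N. Pads are 22 mm wide; open, the fingers measure 114 mm over their backs; the gripper's body (76 mm by 85 mm) begins 54 mm behind the grasp point. The pads swing forward as they close: fully open they stand 13 mm farther back than shut.
Start: joints at [1.179, 0.052, 1.401, -0, 1.689, -0.07], TCP at [166.028, 498.076, 239.323] pointing down, gripper open.
Joint ranges: [-2.9, 2.9], [-0.91, 2.17], [0.12, 2.37], [-1.06, 4.2], [0.26, 2.73], [-2.93, 2.93]. Speed limits (rad/s): [2.57, 2.57, 3.01, 3.14, 3.14, 3.14].

## Interface

Orientations are given as a unit quaternion [w, x, y, z].
In Python, from plant import env gives the robot as it stands. The module is installed in compiled form; this text tells all that it offers.
- The arm moves only by the tool arm_command, never from a script. Its argument "motion" is a list that holds one entry, the list of rows, each a list of 4 numbers: the shift along the world's x, y, z in cm, then the turn about the world's z in degrees. In form: [[[x, y, z, twist], ...]]. A call has exactly 8 rows; each row is the pose to reach, as a shift and turn from the pose commanded when the call began; what a row does not reach only later rows make up. A row lasts 1/12 s, in which the tool goes at most 41.7 mm and 7.16 degrees, less where a joint would pass 70% of its speed; a pose out of reach is approached as far as the arm can. A call with a gripper value outside its range is refused whole. "hand" is the opening, from 0 (shut) to 1 (fully open), set as the call begins (left out, the last holds). The fingers move at their own pace and stop on an object; "newtons" is the grip in N (left out, the last holds). Time passes only in rows, so rows that repeat a pose let the fingers close, or fill a call up. It gives the time, the measured TCP pose, the force, the opening and the grip force at its end, in the units of the state.
- env.get_obs(): the state, without advancing time (a new reading comes with each control period).
- env.camera(name): name is "scene" or "top"; returns the picture (384x512x3 uint8, red, green, blue); there is no depth.
- env.calibration(name): a dict with "K" (3x3 intrinsics, pixels), "R" (3x3) and "t" (3): a world point X has camera coordinates R X + t. Camera axes: x right, y down, z forward; pixel columns grow to the right and rows downward; lengths in mm; the calibration is good to about 2 mm. A picture is of the moment at which its call begins. calibration takes no time and is no camera call.
- env.sign_off(): hands the job in; it is judged then, once.
The state is a dict: "clock": time; "joints": joint angles; "joint_velocities": joint speeds; "tau": joint torques, N m; "eef_pos": TCP position; "tcp_rot": TCP orientation; "contact_force": force on the tool from outside, world axes, zero at the start; "moment": the same for the moment, N m; "grip_width": finger opening in mm; "finger_force": force on a finger pad.
Only numpy, scipy, OpenCV 4.12 (cv2) and the standard library are available. Lean on these libraries where they do the work, as an engineer would, in place of code of your own. Each camera call takes 0.05 s, during which the arm holds its last target. There are 200 camera calls.

## Task

The drawer of the blue abrasive-disc box is locked by a catch in a notch hidden somewhere under the raised dark edge along the box's front top. With a fingertip, touch the yellow end of that edge first, then feel your way along the edge until a piece of it gives under light pressure, and press down inside there, as far as it goes, so that the catch is fully home and the drawer kicks ajar; then take the finger away. Grasp nothing, do not touch the drawer, do not press anything with great force, and leave the things on and around the box where they are.

Things in the scene. Friction and masses are not known exactly. Their poses are not given: they have to be found in the camera images.
- disc_box: blue steel box bolted to the bench (cannot move), 180 mm deep, 300 mm wide, lid plate 70 mm above the bench; turned up to 15 degrees. Origin: centre of its underside; x from its front to its back, y to its left seen from the robot, z up. A raised straight edge 30 mm wide (box x -90 to -60 mm) runs along its front top, its level top 94 mm above the bench
- edge_top (a point): middle of the edge's top, on its centre line (box x -75, y 0, z 94 mm). Left to right: yellow end piece (box y 150 to 102 mm), five dark pieces that look alike, 48 mm long (centres at y 78, 30, -18, -66, -114 mm), a 12 mm dark end stop. One of the five, another each time, not to be told by eye, is a sprung cover over the notch; all else is rigid
- edge_right (a point): point on the edge's top centre line where the fifth dark piece meets the right end stop (box x -75, y -138, z 94 mm). The pushed-in cover, wherever it is, leaves a notch 48 mm long between rigid neighbours, 30 mm wide, open to front and back, 12 mm deep when fully pressed
- end_piece: yellow left end piece of the edge, 30 x 48 mm, rigid; origin: on the centre line of the edge, at the middle of this piece, 34 mm below its top; axes as the box's
- cover (a joint): how far the sprung cover over the hidden notch is pushed straight down, m: 0 flush with the edge, 0.006 resting on the unpressed catch (1 to 2 N up to there), 0.012 when the catch is fully home; it springs back to 0 when let go
- catch (a joint): how far the catch inside the notch is pressed, m: 0 locked, 0.006 fully home (its stop). With the cover's spring it takes 7 to 10 N at the cover to move, and it stays where it is left
- drawer (a joint): how far the handleless grey drawer in the box's front, below the edge, has come out toward the robot, m: 0 shut; it is driven by the catch, 5 mm for each mm, to 0.030
- sanding_block_cork: brown cork sanding block with red abrasive, 62 x 112 x 37 mm, standing loose on top of the disc box well behind the edge; origin: centre of its underside
- marker_red: white felt marker with red cap, 16 x 120 x 17 mm, lying loose on top of the disc box behind the edge; origin: centre of its underside
- tape_measure: yellow pocket tape measure, 35 x 82 x 62 mm, loose on the bench left of the box; origin: centre of its underside
- hardener_tube: white and red squeezed tube, 33 x 94 x 21 mm, loose on the bench right of the box; origin: centre of its underside
- filament_tape: grey roll of tape, 90 mm across, 48 mm high, loose on the bench behind the box; origin: centre of its underside.

How it is judged (in metres and radians):
On the way, in this order (a step that is already met when the one before it is completed fails the run):
1. a fingertip touches the yellow end of the edge (contact force between the fingers and end_piece above 0.5 N), for 0.05 s.
2. the hidden cover gives under the finger, the catch not yet pressed (value of joint cover above 0.004 m and value of joint catch below 0.002 m), for 0.02 s.
3. the catch is pressed fully home (value of joint cover above 0.01 m and value of joint catch above 0.0045 m), for 0.02 s.
At the end, for the whole second after the job is handed in: the catch is home (at least 4.5 of its 6 mm), the drawer stands at least 22 mm ajar and at rest, the cover has sprung back to within 3 mm of flush (value of joint catch above 0.0045 m and value of joint drawer above 0.022 m and value of joint cover below 0.003 m and not (velocity of joint drawer above 0.01 m/s)); the robot touches nothing.
It fails at once if the robot touches the drawer (contact force between any of the fingers, the arm and drawer above 1 N).
It fails at once if the fingers press something with more than 60 N (contact force between the fingers and anything else above 60 N).
It fails at once if a thing on or around the box is lifted or shifted by more than 20 mm (distance of any of sanding_block_cork, marker_red, tape_measure, hardener_tube, filament_tape from where it was at the start of the episode above 0.02 m).
It also fails if it takes over 64 s, if anything falls off the work surface, if the arm or the gripper's body presses on something with over 40 N, if the wrist force passes 120 N, or if a joint passes its speed limit or range.

## Working session

There is one attempt and no reset: what is moved stays moved. The work goes in short steps, Python scripts to look and compute and a tool call to move; the robot and the scene stay as the last step left them, time stands still between calls to the robot, and variables do not carry over. Pictures are saved under pics/ and viewed, at most 10 in all, crops included, and the job is handed in when it is done.

Besides the shell and the picture viewer there is one more tool, called after "Request:" in YAML: its name, and indented under it one key for each argument. arm_command: Moves the arm, as the interface text tells. Its arguments: {"type":"object","properties":{"motion":{"type":"array","items":{"type":"array","items":{"type":"array","items":{"type":"number"}}}},"hand":{"type":"number"},"newtons":{"type":"number"}},"required":["motion"]}

```bash
mkdir -p pics; python3 - <<'E'
from plant import env
import cv2
for n in("top","scene"):
    cv2.imwrite(f"pics/{n}0.png",cv2.resize(env.camera(n)[:,:,::-1],(768,576)))
    print(n,env.calibration(n))
o=env.get_obs();print(o,env.nose_length)
E
```

```text
top {'K': array([[487.76760396,   0.        , 265.91527166],
       [  0.        , 487.76760396, 192.11258845],
       [  0.        ,   0.        ,   1.        ]]), 'R': array([[ 9.44395740e-03, -9.99955216e-01, -6.14597680e-04],
       [-9.98893277e-01, -9.40560353e-03, -4.60842168e-02],
       [ 4.60763723e-02,  1.04913487e-03, -9.98937369e-01]]), 't': array([  19.38556234,  594.55892362, 1412.97772432])}
scene {'K': array([[475.29147935,   0.        , 253.19327357],
       [  0.        , 475.29147935, 186.82956963],
       [  0.        ,   0.        ,   1.        ]]), 'R': array([[ 0.46585656, -0.88484886, -0.00448899],
       [-0.50044789, -0.25928598, -0.82602826],
       [ 0.72974624,  0.38705719, -0.56361082]]), 't': array([-231.3924469 ,  401.36051029,  901.52558452])}
{'clock': 0.1, 'joints': array([ 1.17872809e+00,  5.27785501e-02,  1.40161401e+00,  8.85519697e-06,
        1.68862857e+00, -7.03130555e-02]), 'joint_velocities': array([-0.00184626, -0.00041614, -0.00146393,  0.00041866, -0.00114124,
       -0.00093547]), 'tau': array([ 1.27980355e-03, -3.82580137e+01, -3.60985672e+01, -9.23906191e-05,
        4.81577357e-03, -1.15435768e-05]), 'eef_pos': array([165.90406466, 497.82130292, 238.55878942]), 'tcp_rot': array([-1.67938638e-04,  1.60183976e-01,  9.87086918e-01, -6.94228691e-04]), 'contact_force': array([-0.34423558,  0.26939342, -0.41430917]), 'moment': array([ 0.0118553 ,  0.04294706, -0.00763213]), 'finger_force': 0.0, 'grip_width': 85.47736661487465} 8.0
```

View pics/top0.png

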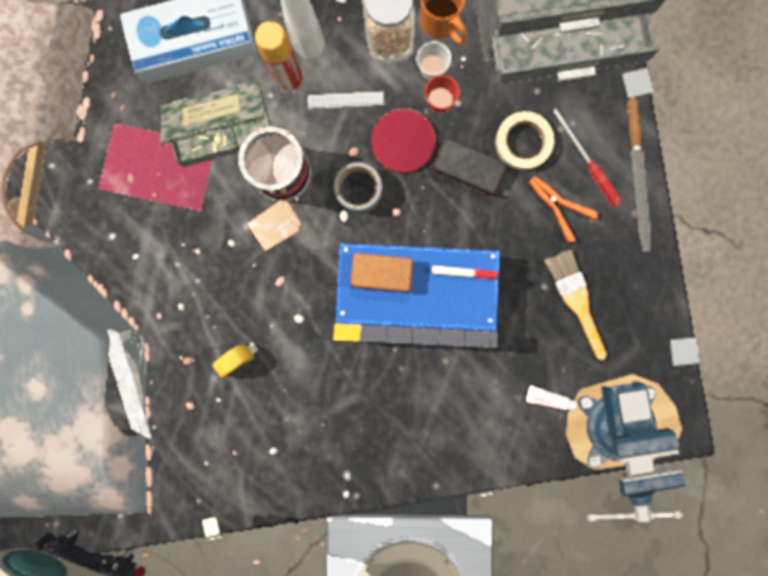

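View pics/scene0.png

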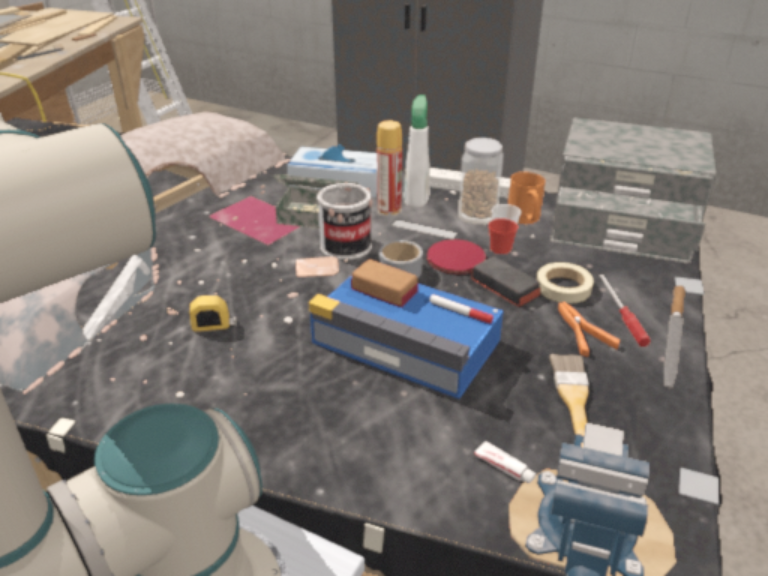

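The top view shows the blue lid at (336–500, 244–332), the yellow end at (347,333) and the dark edge running to about (498,340), in 768-px coordinates. The scene view agrees with this, and the tape measure and tube are well clear.

```bash
cat > h.py <<'E'
from plant import env
import numpy as np, cv2
def cast(n,px,z):
    c=env.calibration(n);R,t=c["R"],c["t"];C=-R.T@t
    d=R.T@np.linalg.inv(c["K"])@np.array([px[0],px[1],1.]);return C+d*(z-C[2])/d[2]
E
python3 - <<'E'
from h import *
im=env.camera("top");hsv=cv2.cvtColor(im,cv2.COLOR_RGB2HSV)
def big(lo,hi,roi):
    m=cv2.inRange(hsv,lo,hi);r=np.zeros_like(m);a,b,c,d=roi;r[b:d,a:c]=m[b:d,a:c]
    cs=cv2.findContours(r,cv2.RETR_EXTERNAL,cv2.CHAIN_APPROX_NONE)[0];return max(cs,key=cv2.contourArea)
y=big((18,120,110),(35,255,255),(215,205,250,235));b=big((100,140,80),(125,255,255),(210,150,345,240))
for n,c,z in(("yellow",y,94),("blue",b,70)):
    P=np.array([cast("top",p[0],z)[:2] for p in c],np.float32);r=cv2.minAreaRect(P);print(n,r,cv2.boxPoints(r).round(1).tolist())
for p in((334,325),(333,341),(498,332),(498,347)): print(p,cast("top",np.array(p)/1.5,94).round(1))
cv2.imwrite("pics/crop.png",cv2.resize(im[200:245,205:350,::-1],None,fx=5,fy=5,interpolation=cv2.INTER_NEAREST))
E
```

```text
yellow ((508.7739562988281, 120.28121948242188), (30.227458953857422, 49.58403015136719), 0.541942298412323) [[493.3999938964844, 144.89999389648438], [493.8999938964844, 95.30000305175781], [524.0999755859375, 95.5999984741211], [523.7000122070312, 145.1999969482422]]
blue ((595.6483154296875, -9.878555297851562), (301.5569152832031, 149.09228515625), 87.72929382324219) [[515.2000122070312, -157.60000610351562], [664.2000122070312, -163.5], [676.0999755859375, 137.8000030517578], [527.0999755859375, 143.6999969482422]]
(334, 325) [521.8 143.4  94. ]
(333, 341) [492.5 144.8  94. ]
(498, 332) [ 511.9 -157.7   94. ]
(498, 347) [ 484.4 -157.8   94. ]
```

View pics/crop.png

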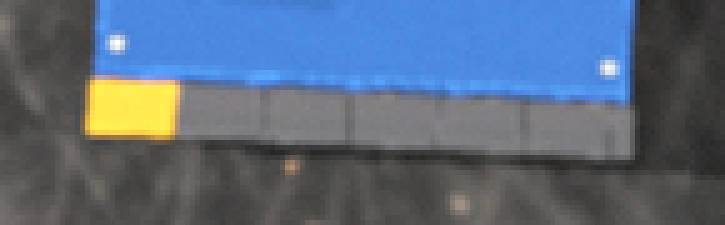

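Request:
arm_command:
  motion:
    - [[2.5, -2.8, 0, 2], [5, -5.6, 0, 4], [7.5, -8.4, 0, 6], [10, -11.2, 0, 8], [12.5, -14, 0, 10], [15, -16.8, 0, 12], [17.5, -19.6, 0, 14], [20, -22.4, 0, 16.1]]
  hand: 0
  newtons: 20

```text
clock: 0.82
eef_pos: [366.8, 272.4, 239.2]
tcp_rot: [-0.0, 0.019, 1.0, 0.0]
contact_force: [-0.2, 0.6, 0.5]
grip_width: -0.4
finger_force: 0.0
```

Request:
arm_command:
  motion:
    - [[2.4, -2.5, -1, 0], [4.8, -5.1, -2.5, 0], [7.2, -7.7, -4.5, 0], [9.6, -10.3, -6.5, 0], [12, -12.9, -8.5, 0], [14.4, -15.4, -10, 0], [14.4, -15.4, -11, 0], [14.4, -15.4, -11, 0]]

```text
clock: 1.48
eef_pos: [509.1, 118.6, 126.1]
tcp_rot: [-0.003, 0.022, 1.0, -0.0]
contact_force: [-0.9, 0.4, -0.2]
grip_width: -0.1
finger_force: 0.0
```

```bash
python3 - <<'E'
from h import *
o=env.get_obs();print({k:np.round(o[k],3) for k in("clock","eef_pos","tcp_rot","contact_force","grip_width")})
cv2.imwrite("pics/a.png",cv2.resize(env.camera("scene")[140:300,150:380,::-1],None,fx=3,fy=3))
E
```

```text
{'clock': np.float64(1.483), 'eef_pos': array([509.141, 118.634, 126.063]), 'tcp_rot': array([-0.003,  0.022,  1.   , -0.   ]), 'contact_force': array([-0.908,  0.372, -0.235]), 'grip_width': np.float64(-0.126)}
```

View pics/a.png

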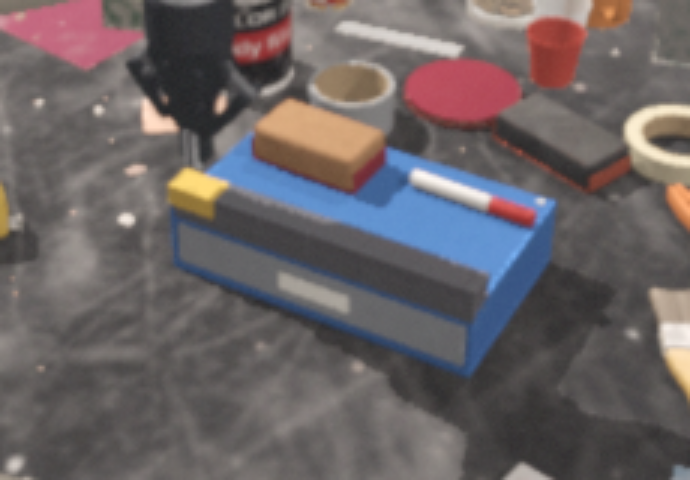

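The fingertip stands straight above the yellow end, about 25 mm up. Next I lower it gently.

Request:
arm_command:
  motion:
    - [[0, 0.1, -0.5, 0], [0, 0.1, -0.9, 0], [0, 0.1, -1.2, 0], [0, 0.1, -1.5, 0], [0, 0.1, -1.7, 0], [0, 0.1, -1.8, 0], [0, 0.1, -1.9, 0], [0, 0.1, -1.9, 0]]

```text
clock: 2.2
eef_pos: [510.0, 121.1, 110.2]
tcp_rot: [-0.0, 0.02, 1.0, 0.0]
contact_force: [0.2, -0.0, -0.8]
grip_width: 0.0
finger_force: 0.0
```

Request:
arm_command:
  motion:
    - [[0, 0, -0.1, 0], [0, 0, -0.2, 0], [0, 0, -0.3, 0], [0, 0, -0.4, 0], [0, 0, -0.4, 0], [0, 0, -0.4, 0], [0, 0, -0.4, 0], [0, 0, -0.4, 0]]

```text
clock: 2.87
eef_pos: [510.1, 121.1, 106.4]
tcp_rot: [0.0, 0.02, 1.0, 0.0]
contact_force: [-1.0, -0.6, 0.3]
grip_width: -0.1
finger_force: 0.0
```

Request:
arm_command:
  motion:
    - [[0, 0, -0.1, 0], [0, 0, -0.2, 0], [0, 0, -0.2, 0], [0, 0, -0.3, 0], [0, 0, -0.3, 0], [0, 0, -0.3, 0], [0, 0, -0.3, 0], [0, 0, -0.3, 0]]

```text
clock: 3.53
eef_pos: [510.1, 121.1, 103.4]
tcp_rot: [0.0, 0.02, 1.0, 0.0]
contact_force: [0.1, -0.1, 0.4]
grip_width: -0.2
finger_force: 0.0
```

Request:
arm_command:
  motion:
    - [[0, 0, -0.05, 0], [0, 0, -0.1, 0], [0, 0, -0.1, 0], [0, 0, -0.1, 0], [0, 0, -0.1, 0], [0, 0, -0.1, 0], [0, 0, -0.1, 0], [0, 0, -0.1, 0]]

```text
clock: 4.2
eef_pos: [510.0, 121.1, 102.3]
tcp_rot: [0.0, 0.02, 1.0, 0.0]
contact_force: [-0.2, 0.0, -0.3]
grip_width: 0.0
finger_force: 0.0
```

Request:
arm_command:
  motion:
    - [[0, 0, -0.05, 0], [0, 0, -0.1, 0], [0, 0, -0.1, 0], [0, 0, -0.1, 0], [0, 0, -0.1, 0], [0, 0, -0.1, 0], [0, 0, -0.1, 0], [0, 0, -0.1, 0]]

```text
clock: 4.87
eef_pos: [510.1, 121.1, 102.0]
tcp_rot: [0.0, 0.02, 1.0, 0.0]
contact_force: [-3.0, -1.2, 4.3]
grip_width: 0.6
finger_force: 2.5
```

Contact with the yellow end: 4.3 N at TCP z 102.0. Now I probe each dark piece in turn.

Request:
arm_command:
  motion:
    - [[0, 0, 0.5, 0], [-0.05, -1.5, 0.6, 0], [-0.15, -4, 0.6, 0], [-0.2, -4.9, 0.6, 0], [-0.2, -4.9, 0.3, 0], [-0.2, -4.9, 0.05, 0], [-0.2, -4.9, -0.05, 0], [-0.2, -4.9, -0.1, 0]]

```text
clock: 5.53
eef_pos: [508.2, 72.1, 102.0]
tcp_rot: [0.0, 0.02, 1.0, -0.001]
contact_force: [-8.4, -5.9, 16.9]
grip_width: 0.0
finger_force: 8.2
```

Request:
arm_command:
  motion:
    - [[0, 0, 0, 0], [0, 0, 0, 0], [0, 0, 0, 0], [0, 0, 0, 0], [0, 0, 0, 0], [0, 0, 0, 0], [0, 0, 0, 0], [0, 0, 0, 0]]

```text
clock: 6.2
eef_pos: [508.2, 72.1, 102.0]
tcp_rot: [0.0, 0.02, 1.0, -0.001]
contact_force: [-6.6, -6.7, 13.6]
grip_width: -0.0
finger_force: 6.5
```

Rigid. On to piece 2.

Request:
arm_command:
  motion:
    - [[0, 0, 0.6, 0], [-0.05, -1.5, 0.7, 0], [-0.15, -4, 0.7, 0], [-0.2, -4.8, 0.7, 0], [-0.2, -4.8, 0.4, 0], [-0.2, -4.8, 0.15, 0], [-0.2, -4.8, 0.05, 0], [-0.2, -4.8, 0, 0]]

```text
clock: 6.87
eef_pos: [506.2, 24.6, 102.0]
tcp_rot: [0.0, 0.02, 1.0, -0.0]
contact_force: [-9.1, -3.6, 17.5]
grip_width: 0.1
finger_force: 8.6
```

Request:
arm_command:
  motion:
    - [[0, 0, 0.6, 0], [-0.05, -1.5, 0.7, 0], [-0.15, -4, 0.7, 0], [-0.2, -4.8, 0.7, 0], [-0.2, -4.8, 0.4, 0], [-0.2, -4.8, 0.15, 0], [-0.2, -4.8, 0.05, 0], [-0.2, -4.8, 0, 0]]

```text
clock: 7.53
eef_pos: [503.9, -23.0, 99.9]
tcp_rot: [-0.0, 0.02, 1.0, 0.0]
contact_force: [-0.1, 0.6, 1.6]
grip_width: 0.2
finger_force: 0.6
```

Piece 3 gives: 2 mm down at only 1.6 N. I press it to about 5 mm first, then fully home slowly.

Request:
arm_command:
  motion:
    - [[0, 0, -0.1, 0], [0, 0, -0.2, 0], [0, 0, -0.25, 0], [0, 0, -0.3, 0], [0, 0, -0.3, 0], [0, 0, -0.3, 0], [0, 0, -0.3, 0], [0, 0, -0.3, 0]]

```text
clock: 8.2
eef_pos: [504.1, -24.0, 97.4]
tcp_rot: [0.0, 0.02, 1.0, 0.0]
contact_force: [-0.0, 2.0, 1.5]
grip_width: -0.1
finger_force: 0.7
```

Request:
arm_command:
  motion:
    - [[0, 0, -0.1, 0], [0, 0, -0.2, 0], [0, 0, -0.3, 0], [0, 0, -0.4, 0], [0, 0, -0.5, 0], [0, 0, -0.6, 0], [0, 0, -0.7, 0], [0, 0, -0.7, 0]]

```text
clock: 8.87
eef_pos: [504.2, -24.0, 90.9]
tcp_rot: [0.0, 0.02, 1.0, 0.0]
contact_force: [-3.3, 0.4, 5.5]
grip_width: -0.3
finger_force: 2.8
```

Request:
arm_command:
  motion:
    - [[0, 0, -0.1, 0], [0, 0, -0.15, 0], [0, 0, -0.2, 0], [0, 0, -0.2, 0], [0, 0, -0.2, 0], [0, 0, -0.2, 0], [0, 0, -0.2, 0], [0, 0, -0.2, 0]]

```text
clock: 9.53
eef_pos: [504.2, -24.0, 89.9]
tcp_rot: [0.0, 0.02, 1.0, -0.0]
contact_force: [-6.4, 1.4, 13.1]
grip_width: -0.2
finger_force: 6.4
```

It is at the stop: 12.1 mm at 13 N. I withdraw straight up and check.

Request:
arm_command:
  motion:
    - [[0, 0, 0.5, 0], [0, 0, 1, 0], [0, 0, 1.5, 0], [0, 0, 3, 0], [0, 0, 5.5, 0], [0, 0, 8, 0], [0, 0, 10, 0], [0, 0, 10, 0]]

```text
clock: 10.2
eef_pos: [505.7, -24.3, 193.2]
tcp_rot: [0.004, 0.02, 1.0, -0.0]
contact_force: [-0.0, 1.0, 1.0]
grip_width: 0.1
finger_force: 0.0
```

```bash
python3 - <<'E'
from h import *
cv2.imwrite("pics/b.png",cv2.resize(env.camera("scene")[140:300,150:380,::-1],None,fx=3,fy=3))
print(env.get_obs()["contact_force"].round(1))
E
```

```text
[-0.7  0.3 -0.1]
```

View pics/b.png

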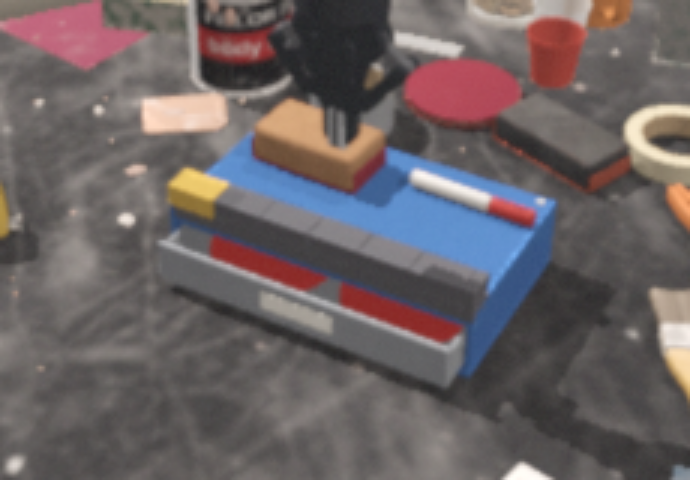

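The picture shows the drawer ajar, with its front at (310,310). The cover is back flush, the cork block and marker have not moved, and the finger is clear above.

```bash
python3 -c "
from plant import env
print(env.sign_off())"
```

```text
the job is handed in; nothing more can be done
None
```

I touched the yellow end, found the sprung cover at the third dark piece and pressed it to its stop (12 mm at 13 N). The drawer is ajar, the finger is clear, and the job is handed in, though sign-off returned no verdict.

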